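# Snap the amber cover onto the UV curing box and start the cure

## Task

Close the UV curing box and start the cure: lay the amber cover over the chamber mouth with a snap hook in each of its end notches and push it straight down until both hooks have clicked over it, gently, because the brittle cover cracks if it is forced down hard. Then press the large round start button fully in and let it go. Do not disturb the other things on the bench.

Things in the scene. Friction and masses are not known exactly. Their poses are not given: they have to be found in the camera images.
- box: White UV curing box, fixed, 250 mm along its x, 220 mm along its y, flat deck 115 mm above the bench. Origin: centre of its underside; x runs from the button end to the chamber end, z up. The chamber (110 x 100 mm, open at the top, centred at x = +30 mm) holds a white resin splint.
- box_mouth (a point): Centre of the chamber mouth, 127 mm above the bench (12 mm above the deck), axes as the box. Round it lies a black frame (140 mm in x, 160 mm in y) that carries both snap hooks and whose flat top is the seat of the cover. The frame is jacked up or down to suit the part, so its top and the hooks together lie at a height that is not measured, anywhere within 10 mm above or below this point; it may also lie 1 mm to any side.
- cover_grip (a point): Middle of the black bar handle of the loose amber cover, the place to grip, 28 mm above the cover's underside. Handle 14 mm thick (cover x), 60 mm long (cover y), its top 41 mm above the underside. Plate 130 mm (x) by 152 mm (y) by 5 mm, about 140 g, with a notch 27 mm wide (x) and 11.5 mm deep in the middle of each y end; the notch floors are 129 mm apart. Either way round fits. Axes: cover x, y, z up.
- hook_left (a joint): White springy snap hook at the +y side of the mouth, 20 mm wide (box x), its inner face 66 mm from the mouth centre. Value: outward bend in rad, 0 at rest. Its barb points 5 mm inwards: a ramp over the whole hook from 19 mm above the seat (hook top) down to 7 mm, and a flat catch 5.8 mm above the seat. Bends to about 0.12 as the notch floor rides over the barb, back to 0 when it has clicked over the plate.
- hook_right (a joint): The same at the -y side. The notch floors meet the ramps 11 mm above the seat (higher if off-centre); the push rises to 10-20 N, falls, and rises to up to 24 N as the barbs slide past and the pins go in, until both hooks click (not always at once) and the plate meets the hard seat. The pins carry 15 N; the cover cracks at over 18 N on the seat besides, so at a push of about 33 N.
- interlock (a joint): Travel of the brass interlock pin in the frame, 61 mm from the mouth centre towards the box's +x, 6 mm across: 0 when it stands 5 mm above the seat, 0.005 m when the cover presses it flush, about 0.004 under a clicked cover. Springs up with 5 to 8 N.
- ejector (a joint): The same for the steel ejector pin 61 mm towards the box's -x.
- start (a joint): Travel of the large round green start button (44 mm across), pressed straight down: 0 out, 0.006 m fully in, about 5 N; it springs back.
- start_top (a point): Centre of the top face of the start button, 22 mm above the deck, 115 mm from the mouth centre towards the box's -x.

How it is judged:
By the outcome, as a careful person would: the job done as asked, in the order asked, and still so for the second after the job is handed in, with the robot touching nothing.
It also fails if it takes over 61 s, if anything falls off the work surface, if the arm or the gripper's body presses on something with over 40 N, if the wrist force passes 120 N, or if a joint passes its speed limit or range.

## Robot

A 6-joint arm with a two-finger parallel gripper is mounted at the origin on the work surface. World frame = base frame: x ahead of the robot, y to its left, z up, the work surface at z = 0. Lengths are in mm, angles in rad, forces in N, time in s.
With the tool pointing down it reaches from about 300 to 775 mm from the base axis. Payload 14.6 kg.
Tool frame: the origin (TCP) lies on the centre line of the jaws, within the pads' length; the fingertips stand ahead of it and the grasp point (between the pads) is the TCP (manip.tip_reach is the z of the fingertips in the tool frame, in mm); z points along the fingers, y is the direction in which the jaws open and shut (so a half turn about z gives the same grasp; the last joint's range is limited). The gripper opens to 94 mm and grips with 3 to 60 N. Pads are 16 mm wide; open, the fingers measure 119 mm over their backs; the gripper's body (75 mm by 177 mm) begins 78 mm behind the grasp point.
Start: joints at [1.104, 0.3, 1.521, -0, 1.321, -0.067], TCP at [214.075, 506.617, 224.446] pointing down, gripper open.
Joint ranges: [-3.03, 3.03], [-0.79, 2.21], [0.23, 2.52], [-1.04, 4.18], [0, 3.07], [-2.55, 2.55]. Speed limits (rad/s): [2.22, 2.22, 2.57, 3.14, 3.14, 3.14].

## Interface

Orientations are given as [roll, pitch, yaw] about the fixed x, y, z axes, in that order (R = Rz(yaw) Ry(pitch) Rx(roll)).
In Python, from cell import manip, camera, search_frame, masks_of, tip_of gives the robot as it stands.
- The arm moves only by the tool send_rows, never from a script. Its argument "plan" is a list of rows, each an object with "travel": the shift along the tool's x, y, z in mm, a list of three; "delta_rot": the turn, a rotation vector about the tool's x, y, z in degrees, a list of three; "fingers": the gripper's target within -1 to 1 (shut at 1, half-way at 0, fully open at -1). In form: [{"travel": [dx, dy, dz], "delta_rot": [wx, wy, wz], "fingers": fingers}, ...]. A call has 1 to 20 rows; each row shifts and turns the commanded pose from where the row before left it, along the tool's axes as they then stand; what a row does not reach is not made up. A row lasts 1/8 s, in which the tool goes at most 62.5 mm and 10.7 degrees, less where a joint would pass 70% of its speed; a pose out of reach is approached as far as the arm can. A call is refused whole if a number of a shift passes 62.5 or a number of a turn 10.7, either way. A call with a gripper value outside its range is refused whole. The fingers move at their own pace and stop on an object; "grip_force" is the grip in N (left out, the last holds). Time passes only in rows, so rows that do not move let the fingers close. It gives the time, the measured TCP pose, the force and the opening at its end, in the units of the state.
- manip.read_state(): the state, without advancing time (a new reading comes with each control period).
- camera(name): name is "side" or "top"; returns a dict with "color" (420x560x3 uint8, red, green, blue), "z_map" (420x560 float32, mm along the optical axis (not along the pixel's ray), 0 where there is no reading), "fov_y" (degrees; the focal length in pixels is half the picture's height over the tangent of half this angle, whatever the lens; pixels are square), "cx", "cy" (the principal point, pixels), "k1" (the pictures are not rectified: a ray, as slopes to the right and down, at radius r is drawn at 1 + k1 r^2 times it, then the intrinsics apply), "world_from_camera" (4x4, takes a point from camera to world coordinates). Camera axes: x right, y up, looking along -z (the intrinsics and any distortion apply to the point x, -y, -z); pixel columns grow to the right and rows downward; lengths in mm; the calibration is good to about 2 mm. A picture is of the moment at which its call begins.
- manip.sign_off(): hands the job in, once; it reports no verdict.
Trained networks look in the newest picture that a camera, given by its name, has taken for a name from the list of things; names that differ only in an ending like _2 or _b are one class to them, and where a whole thing is asked for, a point or a joint stands for the part that bears it (a point fixed in the world has none). Each returns a list of dicts, best first, with "confidence" (0 to 1); they miss things now and then, are a little off and sometimes report something else, mostly with a low value. They report only what shows in the picture. A call takes as long as a camera call.
- search_frame(name, camera): "at" ([x, y, z] in mm, in the coordinates of the camera as it stood for that picture, good to about 4 mm: the middle of the surface that is visible of it).
- masks_of(name, camera): "region" (420x560 bool, what is visible of it).
- tip_of(name, camera): "at" ([x, y, z] in mm, in the coordinates of the camera as it stood for that picture, good to about 4 mm: a listed point, or the origin of a listed thing).
The state is a dict: "clock": time; "joints": joint angles; "qd": joint speeds; "effort": joint torques, N m; "eef_pos": TCP position; "eef_rot": TCP orientation; "wrist_force": force on the tool from outside, world axes, zero at the start; "moment": the same for the moment, N m; "finger_gap": finger opening in mm.
Only numpy, scipy, OpenCV 4.12 (cv2) and the standard library are available. Lean on these libraries where they do the work, as an engineer would, in place of code of your own. Each camera call takes 0.05 s, during which the arm holds its last target. There are 200 camera calls.

## Working session

There is one attempt and no reset: what is moved stays moved. The work goes in short steps, Python scripts to look and compute and a tool call to move; the robot and the scene stay as the last step left them, time stands still between calls to the robot, and variables do not carry over. Pictures are saved under pics/ and viewed, about 8 in all and at most 12, crops included, and the job is handed in when it is done.

Besides the shell and the picture viewer there is one more tool, called as a command line: name --argument value ..., lists and objects as JSON in quotes. send_rows: Moves the arm, as the interface text tells. Its arguments: {"type":"object","properties":{"plan":{"type":"array"},"grip_force":{"type":"number"}},"required":["plan"]}

```bash
ls; mkdir -p pics; cat > h.py <<'E'
import numpy as np, cv2
from cell import manip, camera, search_frame, masks_of, tip_of
def w(T,p): return (np.array(T)@np.append(p,1))[:3]
def cloud(c):
    d=c["z_map"]; H,W=d.shape; f=H/2/np.tan(np.radians(c["fov_y"])/2)
    v,u=np.mgrid[:H,:W]
    K=np.array([[f,0,c["cx"]],[0,f,c["cy"]],[0,0,1]])
    p=cv2.undistortPoints(np.stack([u,v],-1).reshape(-1,1,2).astype(np.float64),K,np.array([c["k1"],0,0,0.])).reshape(H,W,2)
    P=np.stack([p[...,0]*d,-p[...,1]*d,-d],-1)
    T=np.array(c["world_from_camera"]); P=P@T[:3,:3].T+T[:3,3]
    P[d<=0]=np.nan
    return P
E
python3 - <<'E'
from h import *
print(manip.read_state(), manip.tip_reach)
for n in("side","top"):
    c=camera(n); cv2.imwrite(f"pics/{n}0.png",c["color"][...,::-1])
    print(n,c["fov_y"],c["k1"],np.round(c["world_from_camera"],3).tolist())
    for t in("box","box_mouth","cover_grip","start_top","hook_left","hook_right","interlock","ejector"):
        print(t,[(np.round(w(c["world_from_camera"],r["at"])).tolist(),round(r["confidence"],2)) for r in tip_of(t,n)[:2]],[(np.round(w(c["world_from_camera"],r["at"])).tolist(),round(r["confidence"],2)) for r in search_frame(t,n)[:2]])
E
```

```text
pics
{'clock': 0.0, 'joints': array([ 1.10441851e+00,  3.00452785e-01,  1.52151838e+00,  1.61086711e-05,
        1.32069820e+00, -6.66013827e-02]), 'qd': array([-0.00116244, -0.00113241,  0.00237571, -0.00016017, -0.00121742,
        0.00196648]), 'effort': array([ 2.06467776e-03, -5.31797898e+01, -3.52752221e+01,  7.09346286e-02,
        2.42553593e-02, -7.89992328e-05]), 'eef_pos': array([213.96955681, 506.43873881, 223.92288942]), 'eef_rot': array([-3.14051937e+00, -8.72258749e-05,  2.74181218e+00]), 'wrist_force': array([-0.67988465,  0.598967  ,  0.57306281]), 'moment': array([-0.03225585, -0.01060024,  0.02724482]), 'finger_gap': 93.86573362239743} 19.0
side 54.66999604561418 -0.054374110998217685 [[0.814, 0.39, -0.429, 197.135], [-0.58, 0.548, -0.602, -513.47], [0.0, 0.74, 0.673, 671.125], [0.0, 0.0, 0.0, 1.0]]
box [([559.0, 229.0, -3.0], 0.78)] [([497.0, 140.0, 96.0], 0.69)]
box_mouth [([583.0, 228.0, 126.0], 0.66)] [([497.0, 139.0, 95.0], 0.92)]
cover_grip [([551.0, -108.0, 30.0], 0.9)] [([544.0, -114.0, 7.0], 0.66)]
start_top [([553.0, -108.0, 30.0], 0.63), ([473.0, 212.0, 134.0], 0.62)] [([471.0, 201.0, 137.0], 0.77)]Traceback (most recent call last):
  File "<stdin>", line 7, in <module>
ValueError: it knows: box, box_mouth, cover_grip, start_top
```

```bash
python3 - <<'E'
from h import *
c=camera("top"); cv2.imwrite("pics/top0.png",c["color"][...,::-1])
T=c["world_from_camera"];print(c["fov_y"],np.round(T,3).tolist())
for t in("box","box_mouth","cover_grip","start_top"):
        print(t,[(np.round(w(T,r["at"])).tolist(),round(r["confidence"],2)) for r in tip_of(t,"top")[:2]],[(np.round(w(T,r["at"])).tolist(),round(r["confidence"],2)) for r in search_frame(t,"top")[:2]])
E
```

```text
57.917359751892555 [[0.025, 0.977, -0.212, 383.997], [-1.0, 0.023, -0.008, -16.504], [-0.003, 0.212, 0.977, 1028.874], [0.0, 0.0, 0.0, 1.0]]
box [([560.0, 222.0, -4.0], 0.75)] [([512.0, 208.0, 112.0], 0.61)]
box_mouth [([594.0, 230.0, 128.0], 0.78)] [([518.0, 214.0, 115.0], 0.9), ([478.0, 208.0, 135.0], 0.65)]
cover_grip [([557.0, -104.0, 32.0], 0.76)] [([554.0, -105.0, 8.0], 0.9)]
start_top [([476.0, 208.0, 137.0], 0.67)] [([476.0, 210.0, 133.0], 0.54), ([554.0, -103.0, 6.0], 0.39)]
```

View pics/side0.png

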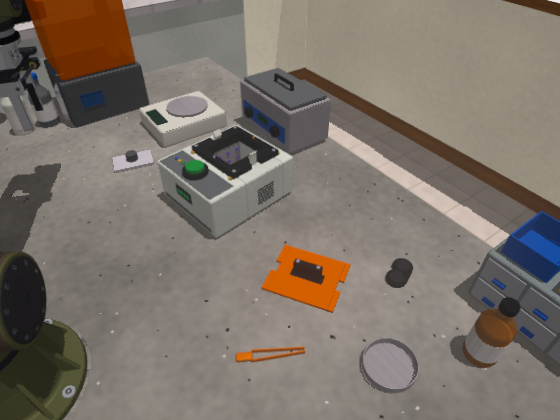

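View pics/top0.png

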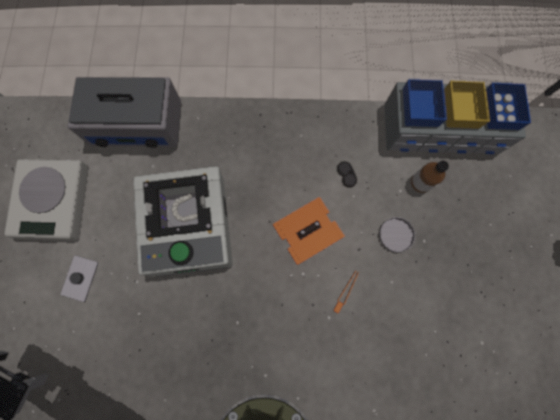

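The side view shows the box at about (225,175), the flat cover at (308,277), and the start button at (195,168). The top view shows the cover at (309,231), the mouth at (178,205), and the button at (180,252). Next I'll fit the poses precisely.

```bash
cat >> h.py <<'E'
def orange(c):
    h=cv2.cvtColor(c["color"],cv2.COLOR_RGB2HSV)
    return (h[...,0]<22)&(h[...,1]>170)&(h[...,2]>80)
def rect(xy):
    (cx,cy),(a,b),t=cv2.minAreaRect(xy.astype(np.float32)); return np.round([cx,cy,a,b,t],1)
E
python3 - <<'E'
from h import *
for n in("side","top"):
    c=camera(n);P=cloud(c)
    m=[r for r in masks_of("cover_grip",n)][0]["region"]
    m=cv2.morphologyEx(m.astype(np.uint8),cv2.MORPH_CLOSE,np.ones((5,5)))>0
    q=P[m]; q=q[~np.isnan(q[:,0])]
    print(n,"cover",len(q),"plate z",np.median(q[:,2]),rect(q[:,:2]))
    h=q[q[:,2]>25]; print(" handle",len(h),rect(h[:,:2]),h.mean(0), np.percentile(h[:,2],[50,90]))
    reg=(abs(P[...,0]-560)<170)&(abs(P[...,1]-222)<170)
    d=reg&(P[...,2]>109)&(P[...,2]<150)
    l,lab,st,_=cv2.connectedComponentsWithStats(d.astype(np.uint8)); k=1+np.argmax(st[1:,4])
    q=P[lab==k]; print(" box",len(q),rect(q[:,:2]))
    g=c["color"].astype(int); gr=reg&(g[...,1]>g[...,0]+40)&(g[...,1]>g[...,2]+30)&(P[...,2]>125)
    q=P[gr];print(" button",len(q),rect(q[:,:2]),np.nanmedian(q,0))
    # black frame
    bl=reg&(g.max(-1)<60)&(P[...,2]>112)&(P[...,2]<150)
    l,lab,st,_=cv2.connectedComponentsWithStats(bl.astype(np.uint8)); k=1+np.argmax(st[1:,4])
    q=P[lab==k]; print(" frame",len(q),rect(q[:,:2]),np.percentile(q[:,2],[5,25,50,75,95]))
    dk=reg&(abs(P[...,2]-115)<5); print(" deck z",np.median(P[dk][:,2]))
    s=[(slice(130,290),slice(120,240)),(slice(110,250),slice(140,310))][n=="side"]
    img=c["color"][s]; cv2.imwrite(f"pics/box_{n}.png",cv2.resize(img,None,fx=4,fy=4,interpolation=2)[...,::-1])
E
```

```text
side cover 3552 plate z 5.826599161662102 [ 555.8 -104.3  139.8  155.    31.6]
 handle 292 [ 553.7 -107.1   15.1   59.6   31.7] [ 551.98718877 -108.51289106   37.19474701] [39.85062893 42.52473921]
 box 4987 [555.5 222.1 250.6 221.7   8.4]
 button 194 [473.  208.   45.7  42.1  72.3] [471.21582442 204.97900101 136.02763666]
 frame 1547 [586.3 224.9 142.8 162.5   8.7] [116.16316168 124.17519881 128.37917603 129.38989748 130.45669395]
 deck z 114.54065059135843
top cover 2476 plate z 4.71338522313556 [ 556.5 -106.4  133.4  151.7   32.1]
 handle 128 [ 556.7 -106.2   14.    59.3   32.5] [ 555.66709359 -105.47814325   39.32584674] [39.97587385 42.79537379]
 box 7216 [559.3 222.5 251.  220.1   8.5]
 button 222 [475.  210.2  39.8  37.6  28.3] [475.32331122 210.26720694 136.85342143]
 frame 1689 [588.5 227.7 138.  157.1   8.5] [121.09013355 128.26352351 129.55515191 130.71548247 132.20664778]
 deck z 114.72336076888587
```

View pics/box_top.png

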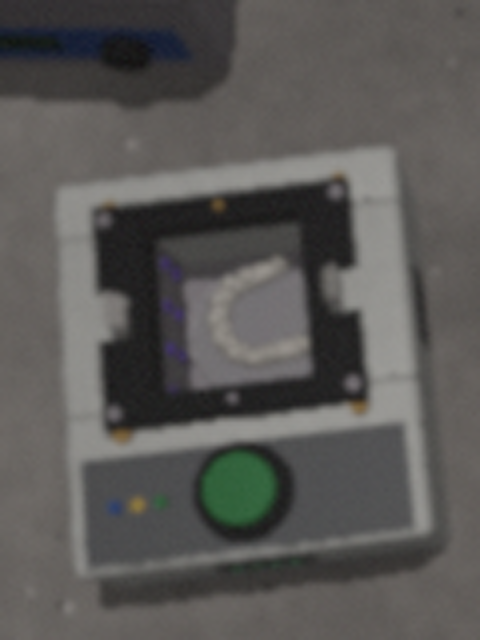

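```bash
cat >> h.py <<'E'
from scipy.spatial.transform import Rotation as Ro
def go(x,y,z,yaw=None,step=45):
    "print tool-frame shift (before turning) to world x,y,z, and turn about tool z (deg)"
    s=manip.read_state(); R=Ro.from_euler("xyz",s["eef_rot"])
    d=R.inv().apply(np.array([x,y,z])-s["eef_pos"]); n=int(np.ceil(np.linalg.norm(d)/step))
    print("t",s["clock"],"pos",np.round(s["eef_pos"],1),"rpy",np.round(np.degrees(s["eef_rot"]),2),"F",np.round(s["wrist_force"],1),"gap",round(s["finger_gap"],1))
    print("shift",np.round(d,1),"rows",n,"each",np.round(d/n,1), "turn",None if yaw is None else round(-(yaw-np.degrees(s["eef_rot"][2])),2))
    return s
E
python3 -c "
from h import *
go(555,-106.3,150,122)"
```

```text
t 1.1 pos [214.1 506.6 224.4] rpy [-180.      0.    157.09] F [ 1.  -0.2  0.6] gap 93.3
shift [-552.6 -431.9   74.5] rows 16 each [-34.5 -27.    4.7] turn 35.09
```

send_rows --plan '[{"travel": [-34.5, -27, 4.7], "delta_rot": [0, 0, 0], "fingers": 0}, {"travel": [-34.5, -27, 4.7], "delta_rot": [0, 0, 0], "fingers": 0}, {"travel": [-34.5, -27, 4.7], "delta_rot": [0, 0, 0], "fingers": 0}, {"travel": [-34.5, -27, 4.7], "delta_rot": [0, 0, 0], "fingers": 0}, {"travel": [-34.5, -27, 4.7], "delta_rot": [0, 0, 0], "fingers": 0}, {"travel": [-34.5, -27, 4.7], "delta_rot": [0, 0, 0], "fingers": 0}, {"travel": [-34.5, -27, 4.7], "delta_rot": [0, 0, 0], "fingers": 0}, {"travel": [-34.5, -27, 4.7], "delta_rot": [0, 0, 0], "fingers": 0}, {"travel": [-34.5, -27, 4.7], "delta_rot": [0, 0, 0], "fingers": 0}, {"travel": [-34.5, -27, 4.7], "delta_rot": [0, 0, 0], "fingers": 0}, {"travel": [-34.5, -27, 4.7], "delta_rot": [0, 0, 0], "fingers": 0}, {"travel": [-34.5, -27, 4.7], "delta_rot": [0, 0, 0], "fingers": 0}, {"travel": [-34.5, -27, 4.7], "delta_rot": [0, 0, 0], "fingers": 0}, {"travel": [-34.5, -27, 4.7], "delta_rot": [0, 0, 0], "fingers": 0}, {"travel": [-34.5, -27, 4.7], "delta_rot": [0, 0, 0], "fingers": 0}, {"travel": [-34.5, -27, 4.7], "delta_rot": [0, 0, 0], "fingers": 0}, {"travel": [0, 0, 0], "delta_rot": [0, 0, 8.8], "fingers": 0}, {"travel": [0, 0, 0], "delta_rot": [0, 0, 8.8], "fingers": 0}, {"travel": [0, 0, 0], "delta_rot": [0, 0, 8.8], "fingers": 0}, {"travel": [0, 0, 0], "delta_rot": [0, 0, 8.8], "fingers": 0}]'

```text
clock: 3.6
eef_pos: [554.4, -106.2, 149.2]
eef_rot: [-3.142, -0.0, 2.122]
wrist_force: [0.0, -0.3, 0.6]
finger_gap: 47.1
```

```bash
python3 -c "
from h import *
go(555,-106.5,28,122)"
```

```text
t 3.6 pos [ 554.4 -106.2  149.2] rpy [-180.    -0.   121.6] F [ 0.  -0.3  0.6] gap 47.1
shift [ -0.6   0.4 121.2] rows 3 each [-0.2  0.1 40.4] turn -0.4
```

send_rows --plan '[{"travel": [-0.6, 0.4, 35], "delta_rot": [0, 0, -0.4], "fingers": 0}, {"travel": [0, 0, 35], "delta_rot": [0, 0, 0], "fingers": 0}, {"travel": [0, 0, 30], "delta_rot": [0, 0, 0], "fingers": 0}, {"travel": [0, 0, 14], "delta_rot": [0, 0, 0], "fingers": 0}, {"travel": [0, 0, 7], "delta_rot": [0, 0, 0], "fingers": 0}, {"travel": [0, 0, 0], "delta_rot": [0, 0, 0], "fingers": 0.4}, {"travel": [0, 0, 0], "delta_rot": [0, 0, 0], "fingers": 1}, {"travel": [0, 0, 0], "delta_rot": [0, 0, 0], "fingers": 1}, {"travel": [0, 0, 0], "delta_rot": [0, 0, 0], "fingers": 1}, {"travel": [0, 0, 0], "delta_rot": [0, 0, 0], "fingers": 1}]' --grip_force 40

```text
clock: 4.85
eef_pos: [555.3, -106.5, 28.8]
eef_rot: [3.141, 0.001, 2.134]
wrist_force: [-1.3, 1.2, 5.2]
finger_gap: 13.4
```

```bash
python3 -c "
from h import *
go(587,227,215,98.5)
for n in ('side','top'):
    c=camera(n);P=cloud(c);m=orange(c)&(abs(P[...,0]-555)<110)&(abs(P[...,1]+106)<100)
    l,lab,st,_=cv2.connectedComponentsWithStats(m.astype(np.uint8)); k=1+np.argmax(st[1:,4])
    q=P[lab==k]; print(n,len(q),rect(q[:,:2]),np.nanmedian(q,0))
"
```

```text
t 4.85 pos [ 555.3 -106.5   28.8] rpy [1.7997e+02 3.0000e-02 1.2228e+02] F [-1.3  1.2  5.2] gap 13.4
shift [ 264.9  205.  -186.3] rows 9 each [ 29.4  22.8 -20.7] turn 23.78
side 2466 [ 553.7 -106.3  132.6  152.8   32.1] [ 536.71597873 -129.17285493    5.55061583]Traceback (most recent call last):
  File "<string>", line 6, in <module>
    l,lab,st,_=cv2.connectedComponentsWithStats(m.astype(np.uint8)); k=1+np.argmax(st[1:,4])
                                                                         ~~~~~~~~~^^^^^^^^^^
    return _wrapfunc(a, 'argmax', axis=axis, out=out, **kwds)
    return bound(*args, **kwds)
ValueError: attempt to get argmax of an empty sequence
```

send_rows --plan '[{"travel": [0, 0, -8], "delta_rot": [0, 0, 0], "fingers": 1}, {"travel": [0, 0, -20], "delta_rot": [0, 0, 0], "fingers": 1}, {"travel": [0, 0, -40], "delta_rot": [0, 0, 0], "fingers": 1}, {"travel": [0, 0, -40], "delta_rot": [0, 0, 0], "fingers": 1}, {"travel": [0, 0, -40], "delta_rot": [0, 0, 0], "fingers": 1}, {"travel": [0, 0, -38.3], "delta_rot": [0, 0, 0], "fingers": 1}, {"travel": [29.4, 22.8, 0], "delta_rot": [0, 0, 0], "fingers": 1}, {"travel": [29.4, 22.8, 0], "delta_rot": [0, 0, 0], "fingers": 1}, {"travel": [29.4, 22.8, 0], "delta_rot": [0, 0, 0], "fingers": 1}, {"travel": [29.4, 22.8, 0], "delta_rot": [0, 0, 0], "fingers": 1}, {"travel": [29.4, 22.8, 0], "delta_rot": [0, 0, 0], "fingers": 1}, {"travel": [29.4, 22.8, 0], "delta_rot": [0, 0, 0], "fingers": 1}, {"travel": [29.4, 22.8, 0], "delta_rot": [0, 0, 0], "fingers": 1}, {"travel": [29.4, 22.8, 0], "delta_rot": [0, 0, 0], "fingers": 1}, {"travel": [29.4, 22.8, 0], "delta_rot": [0, 0, 0], "fingers": 1}, {"travel": [0, 0, 0], "delta_rot": [0, 0, 8], "fingers": 1}, {"travel": [0, 0, 0], "delta_rot": [0, 0, 8], "fingers": 1}, {"travel": [0, 0, 0], "delta_rot": [0, 0, 7.8], "fingers": 1}, {"travel": [0, 0, 0], "delta_rot": [0, 0, 0], "fingers": 1}]'

```text
clock: 7.32
eef_pos: [587.0, 226.8, 214.6]
eef_rot: [-3.141, 0.0, 1.72]
wrist_force: [0.5, -0.1, -1.2]
finger_gap: 13.6
```

```bash
cat > look.py <<'E'
from h import *
import sys
tag=sys.argv[1]
s=go(587,226.7,190,98.5)
for n in ('side','top'):
    c=camera(n);P=cloud(c)
    m=orange(c)&(abs(P[...,0]-585)<120)&(abs(P[...,1]-227)<120)&(P[...,2]>100)
    if m.sum()>50:
        l,lab,st,_=cv2.connectedComponentsWithStats(m.astype(np.uint8)); k=1+np.argmax(st[1:,4])
        q=P[lab==k]; A=np.c_[q[:,:2],np.ones(len(q))]; k=np.linalg.lstsq(A,q[:,2],rcond=None)[0]
        print(n,len(q),rect(q[:,:2]),np.round(np.nanmedian(q,0),1),"tilt",np.round(k[:2],3))
    s=[(slice(120,290),slice(100,260)),(slice(90,230),slice(150,320))][n=="side"]
    cv2.imwrite(f"pics/{tag}_{n}.png",cv2.resize(c["color"][s],None,fx=3.5,fy=3.5,interpolation=2)[...,::-1])
E
python3 look.py a
```

```text
t 7.325 pos [587.  226.8 214.6] rpy [-179.98    0.     98.54] F [ 0.5 -0.1 -1.2] gap 13.6
shift [-0.1 -0.  24.6] rows 1 each [-0.1 -0.  24.6] turn 0.04
side 1543 [585.1 225.7 132.9 154.4   7.8] [566.9 204.2 190.2] tilt [-0.004  0.004]
top 932 [573.  186.4 164.8  74.9   9.5] [614.8 187.4 190.7] tilt [-0.081 -0.051]
```

send_rows --plan '[{"travel": [0, 0.7, 12], "delta_rot": [0, 0, 0], "fingers": 1}, {"travel": [0, 0, 12], "delta_rot": [0, 0, 0], "fingers": 1}, {"travel": [0, 0, 10], "delta_rot": [0, 0, 0], "fingers": 1}, {"travel": [0, 0, 0], "delta_rot": [0, 0, 0], "fingers": 1}]'

```text
clock: 7.92
eef_pos: [587.5, 226.8, 179.3]
eef_rot: [-3.14, 0.0, 1.719]
wrist_force: [0.0, -0.3, -1.6]
finger_gap: 13.9
```

```bash
python3 look.py b
```

```text
t 7.925 pos [587.5 226.8 179.3] rpy [-1.7989e+02  2.0000e-02  9.8510e+01] F [ 0.  -0.3 -1.6] gap 13.9
shift [ -0.   -0.5 -10.7] rows 1 each [ -0.   -0.5 -10.7] turn 0.01
side 1532 [584.7 225.7 132.2 154.5   8.3] [567.  205.5 154.8] tilt [-0.002  0.006]
top 866 [571.7 185.2 165.4  72.3   8.9] [615.1 185.2 156.2] tilt [-0.013 -0.021]
```

View pics/b_side.png

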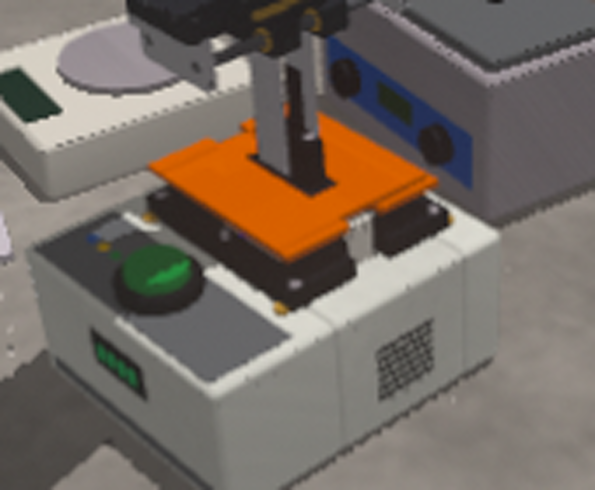

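View pics/b_top.png

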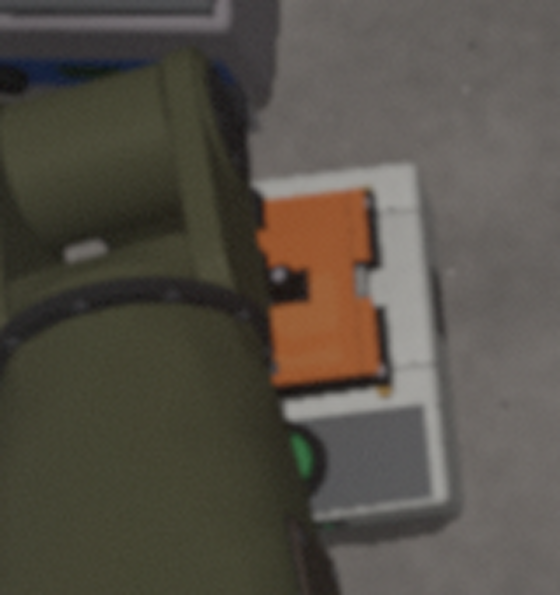

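The side view shows the near hook inside the notch at about (360,232), and the top view shows it centred there at (363,282). I'll descend in small, force-checked steps.

send_rows --plan '[{"travel": [0, 0, 2.5], "delta_rot": [0, 0, 0], "fingers": 1}, {"travel": [0, 0, 2.5], "delta_rot": [0, 0, 0], "fingers": 1}, {"travel": [0, 0, 2], "delta_rot": [0, 0, 0], "fingers": 1}, {"travel": [0, 0, 0], "delta_rot": [0, 0, 0], "fingers": 1}]' --grip_force 60

```text
clock: 8.52
eef_pos: [587.8, 226.9, 173.4]
eef_rot: [-3.141, 0.0, 1.719]
wrist_force: [-0.0, -0.2, -1.2]
finger_gap: 13.6
```

send_rows --plan '[{"travel": [0, 0, 1], "delta_rot": [0, 0, 0], "fingers": 1}, {"travel": [0, 0, 1], "delta_rot": [0, 0, 0], "fingers": 1}, {"travel": [0, 0, 0], "delta_rot": [0, 0, 0], "fingers": 1}]'

```text
clock: 8.9
eef_pos: [587.8, 227.0, 171.6]
eef_rot: [3.142, -0.0, 1.719]
wrist_force: [-0.1, 0.0, -1.3]
finger_gap: 13.3
```

send_rows --plan '[{"travel": [0, 0, 1], "delta_rot": [0, 0, 0], "fingers": 1}, {"travel": [0, 0, 0], "delta_rot": [0, 0, 0], "fingers": 1}]'

```text
clock: 9.15
eef_pos: [587.9, 227.1, 170.7]
eef_rot: [3.141, -0.0, 1.719]
wrist_force: [-0.9, 1.4, -0.0]
finger_gap: 13.5
```

send_rows --plan '[{"travel": [0, 0, 0.8], "delta_rot": [0, 0, 0], "fingers": 1}, {"travel": [0, 0, 0], "delta_rot": [0, 0, 0], "fingers": 1}]'

```text
clock: 9.4
eef_pos: [587.9, 227.0, 169.9]
eef_rot: [3.141, -0.0, 1.719]
wrist_force: [-0.6, 1.9, 0.2]
finger_gap: 13.7
```

send_rows --plan '[{"travel": [0, 0, 0.8], "delta_rot": [0, 0, 0], "fingers": 1}, {"travel": [0, 0, 0], "delta_rot": [0, 0, 0], "fingers": 1}]'

```text
clock: 9.65
eef_pos: [588.0, 226.9, 169.2]
eef_rot: [3.141, -0.0, 1.719]
wrist_force: [-0.9, 1.2, 4.5]
finger_gap: 13.7
```

send_rows --plan '[{"travel": [0.4, 0, 0.8], "delta_rot": [0, 0, 0], "fingers": 1}, {"travel": [0, 0, 0], "delta_rot": [0, 0, 0], "fingers": 1}]'

```text
clock: 9.9
eef_pos: [588.0, 227.3, 168.5]
eef_rot: [3.141, 0.0, 1.719]
wrist_force: [0.1, 0.4, 4.6]
finger_gap: 14.0
```

send_rows --plan '[{"travel": [0, 0, 0.8], "delta_rot": [0, 0, 0], "fingers": 1}, {"travel": [0, 0, 0], "delta_rot": [0, 0, 0], "fingers": 1}]'

```text
clock: 10.15
eef_pos: [588.0, 227.3, 167.9]
eef_rot: [3.141, -0.0, 1.719]
wrist_force: [0.0, 1.5, 6.7]
finger_gap: 13.6
```

send_rows --plan '[{"travel": [0, 0, 0.8], "delta_rot": [0, 0, 0], "fingers": 1}, {"travel": [0, 0, 0], "delta_rot": [0, 0, 0], "fingers": 1}]'

```text
clock: 10.4
eef_pos: [588.2, 227.3, 167.4]
eef_rot: [3.14, -0.0, 1.719]
wrist_force: [0.4, 1.4, 8.5]
finger_gap: 13.6
```

send_rows --plan '[{"travel": [0.3, 0, 0.8], "delta_rot": [0, 0, 0], "fingers": 1}, {"travel": [0, 0, 0.8], "delta_rot": [0, 0, 0], "fingers": 1}, {"travel": [0, 0, 0], "delta_rot": [0, 0, 0], "fingers": 1}]'

```text
clock: 10.78
eef_pos: [588.3, 227.7, 166.3]
eef_rot: [3.139, -0.0, 1.719]
wrist_force: [-1.2, -0.6, 10.9]
finger_gap: 13.4
```

send_rows --plan '[{"travel": [0, 0, 0.8], "delta_rot": [0, 0, 0], "fingers": 1}, {"travel": [0, 0, 0], "delta_rot": [0, 0, 0], "fingers": 1}]'

```text
clock: 11.02
eef_pos: [588.5, 227.7, 165.9]
eef_rot: [3.139, -0.0, 1.719]
wrist_force: [-0.7, -0.1, 13.0]
finger_gap: 13.5
```

send_rows --plan '[{"travel": [0, 0, 0.8], "delta_rot": [0, 0, 0], "fingers": 1}, {"travel": [0, 0, 0], "delta_rot": [0, 0, 0], "fingers": 1}]'

```text
clock: 11.28
eef_pos: [588.1, 227.5, 163.9]
eef_rot: [3.14, 0.0, 1.719]
wrist_force: [2.0, 0.4, 2.8]
finger_gap: 13.3
```

send_rows --plan '[{"travel": [0, 0, 0.8], "delta_rot": [0, 0, 0], "fingers": 1}, {"travel": [0, 0, 0], "delta_rot": [0, 0, 0], "fingers": 1}]'

```text
clock: 11.52
eef_pos: [588.1, 227.5, 163.4]
eef_rot: [3.14, 0.0, 1.719]
wrist_force: [-1.0, -1.0, 9.8]
finger_gap: 13.8
```

send_rows --plan '[{"travel": [0, 0, 0.8], "delta_rot": [0, 0, 0], "fingers": 1}, {"travel": [0, 0, 0], "delta_rot": [0, 0, 0], "fingers": 1}]'

```text
clock: 11.78
eef_pos: [588.1, 227.6, 162.9]
eef_rot: [3.14, 0.0, 1.719]
wrist_force: [-1.6, -0.8, 11.4]
finger_gap: 13.4
```

send_rows --plan '[{"travel": [0, 0, 0.6], "delta_rot": [0, 0, 0], "fingers": 1}, {"travel": [0, 0, 0], "delta_rot": [0, 0, 0], "fingers": 1}]'

```text
clock: 12.02
eef_pos: [588.1, 227.6, 162.4]
eef_rot: [3.14, 0.0, 1.719]
wrist_force: [-1.5, -1.5, 14.1]
finger_gap: 13.5
```

send_rows --plan '[{"travel": [0, 0, 0.6], "delta_rot": [0, 0, 0], "fingers": 1}, {"travel": [0, 0, 0], "delta_rot": [0, 0, 0], "fingers": 1}]'

```text
clock: 12.28
eef_pos: [588.1, 227.5, 161.9]
eef_rot: [3.14, 0.0, 1.719]
wrist_force: [-1.6, -1.1, 14.3]
finger_gap: 13.8
```

send_rows --plan '[{"travel": [-0.2, 0, 0.6], "delta_rot": [0, 0, 0], "fingers": 1}, {"travel": [0, 0, 0], "delta_rot": [0, 0, 0], "fingers": 1}]'

```text
clock: 12.52
eef_pos: [588.1, 227.5, 161.4]
eef_rot: [3.14, -0.0, 1.719]
wrist_force: [-1.3, 0.8, 15.3]
finger_gap: 13.3
```

send_rows --plan '[{"travel": [0, 0, 0.5], "delta_rot": [0, 0, 0], "fingers": 1}, {"travel": [0, 0, 0], "delta_rot": [0, 0, 0], "fingers": 1}]'

```text
clock: 12.78
eef_pos: [588.1, 227.5, 160.9]
eef_rot: [3.14, -0.0, 1.719]
wrist_force: [-2.0, -0.3, 14.4]
finger_gap: 13.7
```

send_rows --plan '[{"travel": [0, 0, 0.5], "delta_rot": [0, 0, 0], "fingers": 1}, {"travel": [0, 0, 0], "delta_rot": [0, 0, 0], "fingers": 1}]'

```text
clock: 13.02
eef_pos: [588.1, 227.5, 159.6]
eef_rot: [3.14, -0.0, 1.719]
wrist_force: [1.0, 0.6, 9.4]
finger_gap: 13.7
```

send_rows --plan '[{"travel": [0, 0, 0.5], "delta_rot": [0, 0, 0], "fingers": 1}, {"travel": [0, 0, 0], "delta_rot": [0, 0, 0], "fingers": 1}]'

```text
clock: 13.28
eef_pos: [588.1, 227.5, 159.5]
eef_rot: [3.14, -0.0, 1.719]
wrist_force: [-1.4, 0.1, 11.8]
finger_gap: 13.3
```

send_rows --plan '[{"travel": [0, 0, 0.5], "delta_rot": [0, 0, 0], "fingers": 1}, {"travel": [0, 0, 0], "delta_rot": [0, 0, 0], "fingers": 1}]'

```text
clock: 13.52
eef_pos: [588.1, 227.5, 159.2]
eef_rot: [3.14, -0.0, 1.719]
wrist_force: [-1.2, -0.5, 12.9]
finger_gap: 13.5
```

send_rows --plan '[{"travel": [0, 0, 0.5], "delta_rot": [0, 0, 0], "fingers": 1}, {"travel": [0, 0, 0], "delta_rot": [0, 0, 0], "fingers": 1}]'

```text
clock: 13.78
eef_pos: [588.1, 227.5, 158.8]
eef_rot: [3.14, -0.0, 1.719]
wrist_force: [-2.3, 0.1, 13.7]
finger_gap: 13.7
```

```bash
python3 look.py c; python3 -c "
from h import *
a,b=cv2.imread('pics/c_side.png'),cv2.imread('pics/c_top.png');h=min(a.shape[0],b.shape[0],490)
cv2.imwrite('pics/c2.png',cv2.resize(a[150:400,100:500],None,fx=1.8,fy=1.8))"
```

```text
t 13.775 pos [588.1 227.5 158.8] rpy [ 1.799e+02 -2.000e-02  9.849e+01] F [-2.3  0.1 13.7] gap 13.7
shift [ -0.6  -1.2 -31.2] rows 1 each [ -0.6  -1.2 -31.2] turn -0.01
side 1470 [586.2 241.  138.4 183.3   8.8] [566.  208.7 134.2] tilt [-0.001  0.004]
top 807 [575.1 185.7 167.4  71.5   9.3] [616.6 186.7 134.9] tilt [-0.029 -0.053]
```

View pics/c2.png

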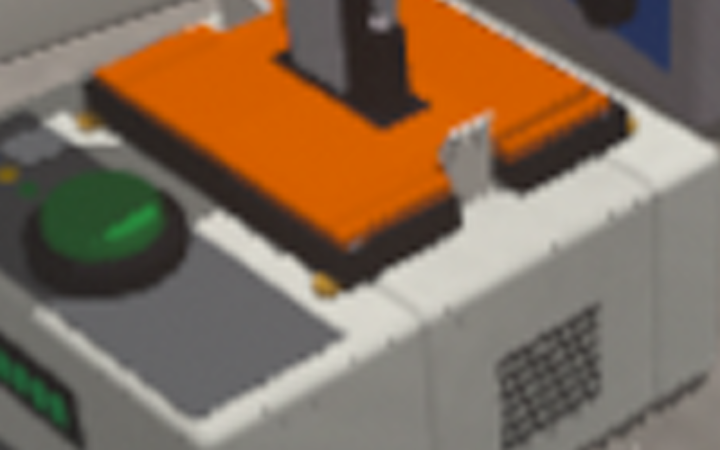

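The picture shows the plate nearly down, with the near hook (470,155) projecting up through its notch. I'll keep going until the force shows a firm seat.

send_rows --plan '[{"travel": [0, 0, 0.5], "delta_rot": [0, 0, 0], "fingers": 1}, {"travel": [0, 0, 0], "delta_rot": [0, 0, 0], "fingers": 1}]'

```text
clock: 14.12
eef_pos: [588.1, 227.5, 158.7]
eef_rot: [3.14, -0.0, 1.719]
wrist_force: [-3.6, -1.1, 17.0]
finger_gap: 13.8
```

send_rows --plan '[{"travel": [0, 0, 0.5], "delta_rot": [0, 0, 0], "fingers": 1}, {"travel": [0, 0, 0], "delta_rot": [0, 0, 0], "fingers": 1}]'

```text
clock: 14.38
eef_pos: [588.1, 227.5, 158.7]
eef_rot: [3.139, -0.0, 1.719]
wrist_force: [-5.7, -2.1, 21.4]
finger_gap: 13.9
```

send_rows --plan '[{"travel": [0, 0, 0.4], "delta_rot": [0, 0, 0], "fingers": 1}, {"travel": [0, 0, 0], "delta_rot": [0, 0, 0], "fingers": 1}]'

```text
clock: 14.62
eef_pos: [588.1, 227.5, 158.7]
eef_rot: [3.139, -0.0, 1.719]
wrist_force: [-6.9, -2.0, 24.4]
finger_gap: 13.4
```

send_rows --plan '[{"travel": [0, 0, -1], "delta_rot": [0, 0, 0], "fingers": 1}, {"travel": [0, 0, -1], "delta_rot": [0, 0, 0], "fingers": 1}, {"travel": [0, 0, -0.6], "delta_rot": [0, 0, 0], "fingers": 1}, {"travel": [0, 0, 0], "delta_rot": [0, 0, 0], "fingers": 1}]'

```text
clock: 15.12
eef_pos: [588.1, 227.5, 159.5]
eef_rot: [3.14, -0.0, 1.719]
wrist_force: [-0.4, 0.1, 10.2]
finger_gap: 14.1
```

send_rows --plan '[{"travel": [0, 0, -0.8], "delta_rot": [0, 0, 0], "fingers": 1}, {"travel": [0, 0, 0], "delta_rot": [0, 0, 0], "fingers": 1}]'

```text
clock: 15.38
eef_pos: [588.0, 227.5, 159.6]
eef_rot: [3.141, -0.0, 1.719]
wrist_force: [3.4, 2.0, 4.5]
finger_gap: 13.7
```

```bash
python3 look.py d; python3 -c "
from h import *
a=cv2.imread('pics/d_side.png')
cv2.imwrite('pics/d2.png',cv2.resize(a[130:300,100:500],None,fx=2,fy=2))"
```

```text
t 15.375 pos [588.  227.5 159.6] rpy [ 1.7995e+02 -1.0000e-02  9.8490e+01] F [3.4 2.  4.5] gap 13.7
shift [ -0.7  -1.1 -30.4] rows 1 each [ -0.7  -1.1 -30.4] turn -0.01
side 1461 [595.3 227.6 153.4 155.9   7.8] [565.9 208.  135.1] tilt [-0.002  0.005]
top 836 [593.9 188.7 128.9  72.4   9. ] [616.9 186.  135.6] tilt [0.001 0.006]
```

View pics/d2.png

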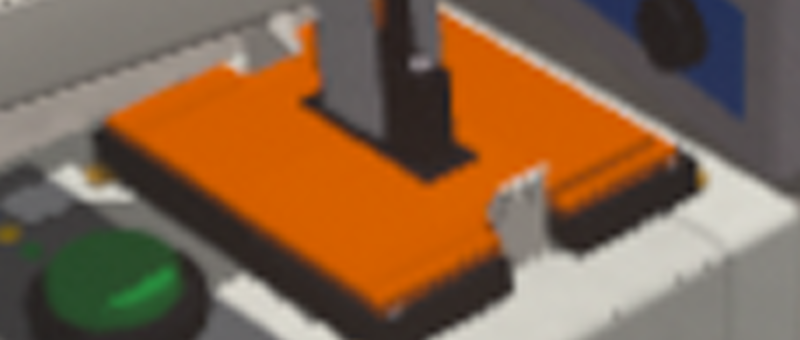

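send_rows --plan '[{"travel": [0, 0, -0.8], "delta_rot": [0, 0, 0], "fingers": 1}, {"travel": [0, 0, 0], "delta_rot": [0, 0, 0], "fingers": 1}]'

```text
clock: 15.72
eef_pos: [588.0, 227.5, 159.6]
eef_rot: [3.141, -0.0, 1.719]
wrist_force: [6.8, 3.0, -1.0]
finger_gap: 13.4
```

send_rows --plan '[{"travel": [0, 0, -0.5], "delta_rot": [0, 0, 0], "fingers": 1}, {"travel": [0, 0, 0], "delta_rot": [0, 0, 0], "fingers": 1}]'

```text
clock: 15.98
eef_pos: [588.0, 227.5, 159.7]
eef_rot: [3.142, -0.0, 1.719]
wrist_force: [8.6, 3.8, -5.8]
finger_gap: 13.4
```

send_rows --plan '[{"travel": [0, 0, 0.6], "delta_rot": [0, 0, 0], "fingers": 1}, {"travel": [0, 0, 0], "delta_rot": [0, 0, 0], "fingers": 0}, {"travel": [0, 0, 0], "delta_rot": [0, 0, 0], "fingers": 0}, {"travel": [0, 0, 0], "delta_rot": [0, 0, 0], "fingers": 0}, {"travel": [0, 0, 0], "delta_rot": [0, 0, 0], "fingers": 0}, {"travel": [0, 0, -10], "delta_rot": [0, 0, 0], "fingers": 0}, {"travel": [0, 0, -25], "delta_rot": [0, 0, 0], "fingers": 0}, {"travel": [0, 0, -25], "delta_rot": [0, 0, 0], "fingers": 0}, {"travel": [0, 0, -10], "delta_rot": [0, 0, 0], "fingers": 0}, {"travel": [0, 0, 0], "delta_rot": [0, 0, 0], "fingers": 0}]'

```text
clock: 17.23
eef_pos: [587.9, 227.5, 230.6]
eef_rot: [3.141, -0.0, 1.719]
wrist_force: [0.1, 0.1, 0.2]
finger_gap: 46.8
```

```bash
python3 look.py e;python3 -c "
from h import *
go(474,210,190,98.5)"
```

```text
t 17.225 pos [587.9 227.5 230.6] rpy [ 1.7995e+02 -1.0000e-02  9.8500e+01] F [0.1 0.1 0.2] gap 46.8
shift [-0.6 -1.  40.6] rows 1 each [-0.6 -1.  40.6] turn -0.0
side 1539 [596.1 229.  155.8 156.8   8.4] [568.7 211.5 135.1] tilt [-0.003  0.003]
top 1096 [592.5 198.5 129.1  91.6   8.7] [614.6 197.4 135.8] tilt [-0.008 -0.004]
t 17.325 pos [587.5 227.3 229.2] rpy [-1.7992e+02  1.0000e-02  9.8500e+01] F [0.5 0.6 0.5] gap 46.9
shift [  -0.4 -114.8   39.3] rows 3 each [ -0.1 -38.3  13.1] turn -0.0
```

send_rows --plan '[{"travel": [-0.4, -30, 0], "delta_rot": [0, 0, 0], "fingers": 1}, {"travel": [0, -35, 0], "delta_rot": [0, 0, 0], "fingers": 1}, {"travel": [0, -30, 0], "delta_rot": [0, 0, 0], "fingers": 1}, {"travel": [0, -20, 0], "delta_rot": [0, 0, 0], "fingers": 1}, {"travel": [0, 0, 30], "delta_rot": [0, 0, 0], "fingers": 1}, {"travel": [0, 0, 30], "delta_rot": [0, 0, 0], "fingers": 1}, {"travel": [0, 0, 8], "delta_rot": [0, 0, 0], "fingers": 1}, {"travel": [0, 0, 0], "delta_rot": [0, 0, 0], "fingers": 1}]'

```text
clock: 18.32
eef_pos: [474.1, 210.0, 162.1]
eef_rot: [-3.141, 0.0, 1.719]
wrist_force: [-0.0, 0.5, 1.3]
finger_gap: 0.5
```

send_rows --plan '[{"travel": [0, 0, 2], "delta_rot": [0, 0, 0], "fingers": 1}, {"travel": [0, 0, 2], "delta_rot": [0, 0, 0], "fingers": 1}, {"travel": [0, 0, 2], "delta_rot": [0, 0, 0], "fingers": 1}, {"travel": [0, 0, 0], "delta_rot": [0, 0, 0], "fingers": 1}]'

```text
clock: 18.82
eef_pos: [474.2, 210.1, 156.3]
eef_rot: [3.141, -0.0, 1.719]
wrist_force: [0.2, 0.0, 1.3]
finger_gap: 0.4
```

send_rows --plan '[{"travel": [0, 0, 1.5], "delta_rot": [0, 0, 0], "fingers": 1}, {"travel": [0, 0, 1.5], "delta_rot": [0, 0, 0], "fingers": 1}, {"travel": [0, 0, 0], "delta_rot": [0, 0, 0], "fingers": 1}]'

```text
clock: 19.2
eef_pos: [474.2, 210.1, 153.2]
eef_rot: [3.141, -0.0, 1.719]
wrist_force: [-0.0, 0.3, 2.7]
finger_gap: 0.2
```

send_rows --plan '[{"travel": [0, 0, 1.5], "delta_rot": [0, 0, 0], "fingers": 1}, {"travel": [0, 0, 1.5], "delta_rot": [0, 0, 0], "fingers": 1}, {"travel": [0, 0, 0], "delta_rot": [0, 0, 0], "fingers": 1}]'

```text
clock: 19.58
eef_pos: [474.2, 210.1, 150.3]
eef_rot: [3.141, -0.0, 1.719]
wrist_force: [-0.5, -0.4, 4.6]
finger_gap: 0.5
```

send_rows --plan '[{"travel": [0, 0, 0.8], "delta_rot": [0, 0, 0], "fingers": 1}, {"travel": [0, 0, 0.7], "delta_rot": [0, 0, 0], "fingers": 1}, {"travel": [0, 0, 0], "delta_rot": [0, 0, 0], "fingers": 1}]'

```text
clock: 19.95
eef_pos: [474.3, 210.1, 150.0]
eef_rot: [3.14, -0.0, 1.719]
wrist_force: [-5.2, -2.7, 19.1]
finger_gap: 0.3
```

The button bottomed out: TCP at 150.0, with the force jumping to 19 N after about 6 mm of travel. Releasing now.

send_rows --plan '[{"travel": [0, 0, -3], "delta_rot": [0, 0, 0], "fingers": 1}, {"travel": [0, 0, -6], "delta_rot": [0, 0, 0], "fingers": 1}, {"travel": [0, 0, -20], "delta_rot": [0, 0, 0], "fingers": 1}, {"travel": [0, 0, -30], "delta_rot": [0, 0, 0], "fingers": 1}, {"travel": [0, 0, -30], "delta_rot": [0, 0, 0], "fingers": 1}, {"travel": [0, -40, -20], "delta_rot": [0, 0, 0], "fingers": 1}, {"travel": [0, -40, 0], "delta_rot": [0, 0, 0], "fingers": 1}, {"travel": [0, 0, 0], "delta_rot": [0, 0, 0], "fingers": 1}]'

```text
clock: 20.95
eef_pos: [393.4, 198.1, 258.0]
eef_rot: [3.141, -0.0, 1.72]
wrist_force: [0.3, -0.7, -0.0]
finger_gap: 0.0
```

```bash
python3 look.py f; python3 -c "
from h import *
c=camera('side');P=cloud(c);g=c['color'].astype(int)
m=(g[...,1]>g[...,0]+40)&(g[...,1]>g[...,2]+30)&(P[...,2]>120)&(abs(P[...,0]-474)<40)&(abs(P[...,1]-210)<40)
print('button z',np.percentile(P[m][:,2],[25,50,75]),m.sum())
a=cv2.imread('pics/f_side.png');b=cv2.imread('pics/f_top.png')[:490]
b=cv2.resize(b,None,fx=.7,fy=.7);k=np.zeros((490,b.shape[1],3),np.uint8);k[:b.shape[0]]=b
cv2.imwrite('pics/f2.png',cv2.resize(np.hstack([a[:490,:],k]),(800,400)))"
```

```text
t 20.95 pos [393.4 198.1 258. ] rpy [ 1.7998e+02 -1.0000e-02  9.8530e+01] F [ 0.3 -0.7 -0. ] gap 0.0
shift [ -0.4 195.7  68.1] rows 5 each [-0.1 39.1 13.6] turn 0.03
side 1529 [596.9 228.3 154.4 156.7   8.7] [568.8 211.5 135.1] tilt [-0.004  0.003]
top 1967 [588.1 226.7 128.7 149.3   8.5] [604.4 237.9 135.6] tilt [ 0.003 -0.   ]
button z [135.09132435 136.01907869 136.73835972] 187
```

View pics/f2.png

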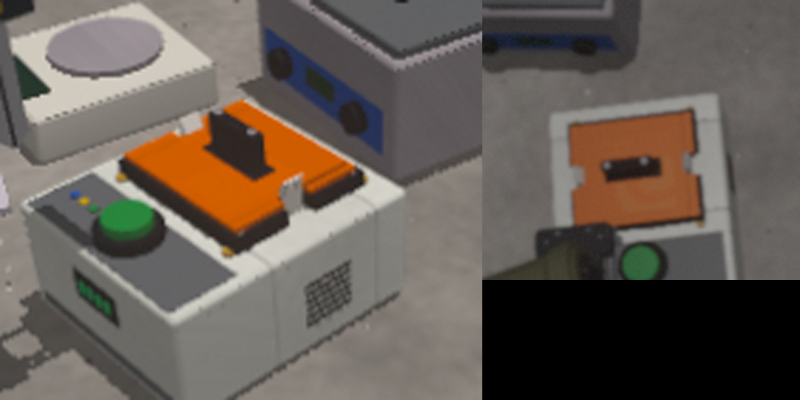

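The final picture shows the cover level, with hooks in both notches at (292,193) and (190,125). The button at (128,215) is back out.

```bash
python3 -c "
from cell import manip
print(manip.sign_off())"
```

```text
the job is handed in; nothing more can be done
None
```

The amber cover is on the chamber with both hooks holding it, and the start button has been pressed fully in and let go. I handed the job in at about 21 s of the 61 s allowed.

**Cover:** I gripped it by its handle, centred it over the hooks and pushed it straight down in small steps. The highest push was about 24 N, below the 33 N at which it would crack. The force rose to 13 N, dropped, rose to 15 N, then dropped again at the click, and the plate stopped firmly on the seat. I saw only one clear drop at the click, so I checked with a light upward tug of about 6 N. The cover stayed at the catch height, and after release it lay level (tilt 0.004 or less) with a hook in each notch.

**Button:** It bottomed out after about 6 mm of travel, with the force jumping to 19 N. It sprang back to its original height of 136 mm.

**Checks that disagreed:**
- The two cameras differed by about 3 mm in x. I corrected for this using the position of the held cover.
- The hook and pin positions could not be read directly, so I judged the clicks from force, height and pictures.

The gripper ended clear of the box, touching nothing. The last pictures, which cover only the box area, showed nothing else disturbed.

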